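# Hold the box lid open at 60 degrees for fitting its stay

## Task

A student is about to screw a stay into this wooden box, so its lid has to be held open. First, with the lid still shut, take the yellow tape measure off the lid and set it down (do not drop it) in the green tray; then raise the lid by its brass bar to 60 degrees from shut, in line with the red template strip on the box, and keep holding it there with the gripper: finish while still holding, because the lid falls shut if let go. Leave the other loose things on the bench where they are.

Things in the scene. Friction and masses are not known exactly. Their poses are not given: they have to be found in the camera images.
- tape_center (a point): yellow tape measure with black round side discs, a rounded block 68 (its x) by 36 (its y) by 60 mm high, about 0.2 kg, standing upright on the lid; this point is its centre, 30 mm above its underside. Its z axis points up; grip it across its y (36 mm).
- tape: the same tape measure; origin at the centre of its underside, same axes
- tray: empty green plastic tray, fixed to the bench, outside 210 (its x) by 150 (its y) by 45 mm high, walls and floor 6 mm thick, open on top; origin at the centre of its underside, on the bench. The blue divided bin of screws, 200 x 140 x 45 mm, on the other side of the box is not it.
- box: light wooden box fixed to the bench, 160 deep (its x) by 220 wide (its y) by 100 mm high without the lid; origin at the centre of its underside, x from its front (brass bar, robot side) to its back (hinge). Beside its +y end (6 to 12 mm out) a red template strip, 90 mm long, rises from the hinge towards the front at 60 degrees to the bench, to 84 mm above the rim.
- lid (a joint): opening angle in rad of the lid (striped light and dark wood, 160 x 220 x 12 mm, about 0.4 kg, hinged along the box's far top edge): 0 shut, 1.047 at 60 degrees, end stop at 1.4; no spring or catch, it falls shut from any angle
- lid_hinge (a point): middle of the lid's hinge line, at the box's back top edge, 100 mm above the bench; the line runs along the box's y axis. It does not move with the lid.
- lid_bar (a point): centre of the brass bar in front of the lid: 14 mm round, along the box's y, end posts 110 mm apart, 50 mm ahead of the lid's front edge, 106 mm above the bench when shut, 210 mm from the hinge line. Moves with the lid. Can be pinched from above across the box's x (43 mm free between bar and box); it turns between the fingers as the lid swings, so the gripper can keep pointing down.
- cup: bystander, loose: blue cup, 80 mm across, 105 mm high; origin under its centre
- bottle: bystander, loose: green drink bottle with white cap, 68 mm across, 200 mm high; origin under its centre
- glue: bystander, loose: yellow glue bottle with orange cap, 56 mm across, 150 mm high; origin under its centre
- hammer: bystander, loose: hammer lying behind the box; its handle along its x axis
- driver: bystander, loose: red-handled screwdriver lying in front of the box, along its x axis
- offcut: bystander, loose: pine offcut 90 x 45 x 28 mm lying in front of the box; origin under its centre
Things that resemble listed ones, but are neither listed nor needed, are in the scene too. Leave any blue look-alike of the tape alone.

How it is judged:
By the outcome, as a careful person would: the job done as asked, in the order asked, and still so for the second after the job is handed in, while the arm keeps its last pose, push and grip.
It also fails if it takes over 56 s, if anything falls off the work surface, if the arm or the gripper's body presses on something with over 40 N, if the wrist force passes 120 N, or if a joint passes its speed limit or range.

## Robot

A 6-joint arm with a two-finger parallel gripper is mounted at the origin on the work surface. World frame = base frame: x ahead of the robot, y to its left, z up, the work surface at z = 0. Lengths are in m, angles in rad, forces in N, time in s.
With the tool pointing down it reaches from about 0.425 to 0.95 m from the base axis. Payload 3.5 kg.
Tool frame: the origin (TCP) lies at the very end of the fingers, on their centre line; the grasp point (between the pads) lies 19 mm behind it; z points along the fingers, y is the direction in which the jaws open and shut (so a half turn about z gives the same grasp; the last joint's range is limited). The gripper opens to 85 mm and grips with 20 to 120 N. Pads are 22 mm wide; open, the fingers measure 114 mm over their backs; the gripper's body (76 mm by 85 mm) begins 54 mm behind the grasp point. The pads swing forward as they close: fully open they stand 13 mm farther back than shut.
Start: joints at [1.019, 0.286, 1.577, -0, 1.279, -0.15], TCP at [0.264, 0.621, 0.204] pointing down, gripper open.
Joint ranges: [-2.77, 2.77], [-0.9, 2.22], [0.21, 2.48], [-1.53, 4.67], [0.24, 2.81], [-2.84, 2.84]. Speed limits (rad/s): [2.79, 2.79, 3.14, 3.14, 3.14, 3.14].

## Interface

Orientations are given as a unit quaternion [x, y, z, w].
In Python, from plant import ctrl, eyes, ticket gives the robot as it stands.
- The arm moves only by the tool send_rows, never from a script. Its arguments are lists of equal length, an entry for each row: "translation": the shift along the tool's x, y, z in units of 30 mm (1.0 is 30 mm), a list of three; "rotation": the turn, a rotation vector about the tool's x, y, z in units of 5 degrees (1.0 is 5 degrees), a list of three; "grip": the finger opening in mm, from 0 to 85.4. A call has 1 to 5 rows; each row shifts and turns the commanded pose from where the row before left it, along the tool's axes as they then stand; what a row does not reach is not made up. A row lasts 1/8 s, in which the tool goes at most 62.5 mm and 10.7 degrees, less where a joint would pass 70% of its speed; a pose out of reach is approached as far as the arm can. A call is refused whole if a number of a shift passes 1 or a number of a turn 1, either way. A call with a gripper value outside its range is refused whole. The fingers move at their own pace and stop on an object; "squeeze" is the grip in N (left out, the last holds). Time passes only in rows, so rows that do not move let the fingers close. It gives the time, the measured TCP pose, the force and the opening at its end, in the units of the state.
- ctrl.get_state(): the state, without advancing time (a new reading comes with each control period).
- eyes.read_camera(name): name is "side" or "top" or "wrist"; returns a dict with "image" (480x640x3 uint8, blue, green, red), "mtx" (3x3 intrinsics, pixels), "xyz" and "orientation" of the camera in the world; the wrist camera has in their place "hand_eye" (4x4, takes a point from camera to tool coordinates, whose origin is the TCP and whose axes are the flange's). Camera axes: x right, y down, z forward; pixel columns grow to the right and rows downward; lengths in m; the calibration is good to about 2 mm. A picture is of the moment at which its call begins: read the wrist's pose just before it. There is no depth.
- ticket.sign_off(): hands the job in, once; it reports no verdict.
The state is a dict: "time": time; "qpos": joint angles; "dq": joint speeds; "joint_efforts": joint torques, N m; "eef_pos": TCP position; "tcp_rot": TCP orientation; "contact_force": force on the tool from outside, world axes, zero at the start; "wrist_torque": the same for the moment, N m; "opening": opening from 0.0 (shut) to 1.0 (fully open).
Only numpy, scipy, OpenCV 4.12 (cv2) and the standard library are available. Lean on these libraries where they do the work, as an engineer would, in place of code of your own. Each camera call takes 0.05 s, during which the arm holds its last target. There are 200 camera calls.

## Working session

There is one attempt and no reset: what is moved stays moved. The work goes in short steps, Python scripts to look and compute and a tool call to move; the robot and the scene stay as the last step left them, time stands still between calls to the robot, and variables do not carry over. Pictures are saved under pics/ and viewed, about 8 in all and at most 12, crops included, and the job is handed in when it is done.

Besides the shell and the picture viewer there is one more tool, called after ">>>" by a JSON object that holds its "api" and its "payload", one argument or row to a line. send_rows: Moves the arm, as the interface text tells. Its arguments: {"type":"object","properties":{"translation":{"type":"array"},"rotation":{"type":"array"},"grip":{"type":"array"},"squeeze":{"type":"number"}},"required":["translation","rotation","grip"]}

```bash
mkdir -p pics; cat > h.py <<'E'
import numpy as np, cv2
from scipy.spatial.transform import Rotation as R
from plant import ctrl, eyes, ticket
def shot(n,f=None):
    s=ctrl.get_state(); d=eyes.read_camera(n)
    if n=="wrist":
        T=np.eye(4);T[:3,:3]=R.from_quat(s["tcp_rot"]).as_matrix();T[:3,3]=s["eef_pos"]
        C=T@np.array(d["hand_eye"])
    else:
        C=np.eye(4);o=np.array(d["orientation"]);C[:3,:3]=o if o.shape==(3,3) else R.from_quat(o).as_matrix();C[:3,3]=d["xyz"]
    if f: cv2.imwrite("pics/"+f,d["image"])
    np.savez("pics/%s.npz"%(f or n),C=C,K=d["mtx"],im=d["image"])
    return d["image"],np.array(d["mtx"]),C
def load(f):
    z=np.load("pics/%s.npz"%f);return z["im"],z["K"],z["C"]
def ray(K,C,u,v):
    d=C[:3,:3]@np.linalg.solve(K,[u,v,1]);return C[:3,3],d/np.linalg.norm(d)
def plane(K,C,u,v,z):
    o,d=ray(K,C,u,v);return o+d*(z-o[2])/d[2]
def proj(K,C,p):
    q=K@(C[:3,:3].T@(np.array(p)-C[:3,3]));return q[:2]/q[2]
def tri(*rs):
    A=sum(np.eye(3)-np.outer(d,d) for o,d in rs);b=sum((np.eye(3)-np.outer(d,d))@o for o,d in rs)
    return np.linalg.solve(A,b)
E
python3 - <<'E'
from h import *
for n in("top","side"):
    im,K,C=shot(n,n+".png");print(n,K.tolist(),C.round(3).tolist())
print(ctrl.get_state())
E
```

```text
top [[534.3632608823624, 0.0, 323.7289377843621], [0.0, 534.3632608823624, 238.15459524653855], [0.0, 0.0, 1.0]] [[0.025, -0.996, 0.087, 0.417], [-1.0, -0.024, 0.011, -0.017], [-0.009, -0.088, -0.996, 1.255], [0.0, 0.0, 0.0, 1.0]]
side [[591.0650276870797, 0.0, 328.08181215208043], [0.0, 591.0650276870797, 237.33742069717403], [0.0, 0.0, 1.0]] [[0.844, -0.352, 0.405, -0.029], [-0.537, -0.557, 0.634, -0.828], [0.002, -0.752, -0.659, 0.952], [0.0, 0.0, 0.0, 1.0]]
{'time': 0.1, 'qpos': array([ 1.01895211e+00,  2.87129799e-01,  1.57805986e+00,  3.76852176e-05,
        1.27861225e+00, -1.50006174e-01]), 'dq': array([ 0.00151003, -0.00101157, -0.00460916, -0.00044414,  0.00103614,
        0.00198912]), 'joint_efforts': array([ 2.15026113e-03, -4.07297802e+01, -2.93697238e+01, -5.09543077e-05,
        3.39362698e-03,  1.13539181e-05]), 'eef_pos': array([0.26361328, 0.62067135, 0.20283458]), 'tcp_rot': array([ 1.99575163e-01,  9.79881898e-01, -1.03110199e-03, -3.96671721e-04]), 'contact_force': array([ 0.03804136, -0.06235434, -1.6119439 ]), 'wrist_torque': array([-0.03132537,  0.05444586,  0.00667014]), 'opening': 0.9966158077867742}
```

View pics/top.png

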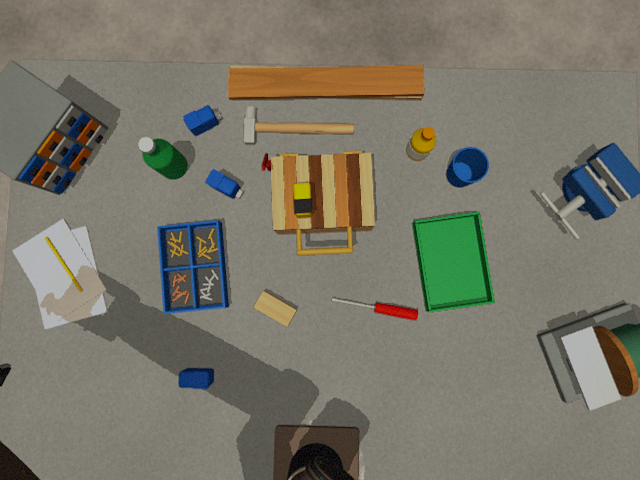

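View pics/side.png

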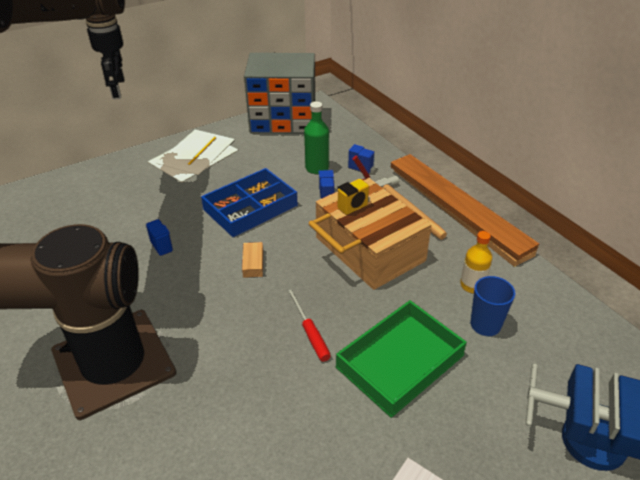

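The tape candidates in the top view are the yellow and black block on the lid (303,199), the blue look-alikes (202,120), (224,183) and (196,378), and the yellow glue bottle (423,143). By the description it is (303,199). The tray is the green one at (454,261); the blue bin at (194,266) is not it. The template strip is at (267,162) and the bar at (325,252). Next I'll crop close and measure.

```bash
python3 - <<'E'
from h import *
a=load("top.png");b=load("side.png")
A=cv2.resize(a[0][135:275,250:390],None,fx=4,fy=4,interpolation=cv2.INTER_CUBIC)[:560,:400]
B=cv2.resize(b[0][160:300,300:440],None,fx=4,fy=4,interpolation=cv2.INTER_CUBIC)[:, :400]
A=cv2.resize(a[0][140:270,255:385],(390,390),interpolation=cv2.INTER_CUBIC);B=cv2.resize(b[0][150:290,300:440],(390,390),interpolation=cv2.INTER_CUBIC)
cv2.imwrite("pics/crop1.png",np.hstack([A,B]))
for n,(im,K,C) in(("top",a),("side",b)):
    h=cv2.cvtColor(im,cv2.COLOR_BGR2HSV)
    for nm,lo,hi,mn in(("yellow",(22,200,120),(32,255,255),40),("green",(55,120,60),(75,255,255),500)):
        m=cv2.inRange(h,lo,hi)
        for c in cv2.findContours(m,0,2)[0]:
            if cv2.contourArea(c)>mn: print(n,nm,cv2.contourArea(c),cv2.boundingRect(c),cv2.approxPolyDP(c,4 if nm=="green" else 2,True).reshape(-1,2).tolist())
E
```

```text
top yellow 99.0 (46, 238, 36, 53) [[46, 238], [81, 290]]
top yellow 237.5 (293, 183, 18, 16) [[293, 185], [294, 198], [310, 197], [309, 183]]
top yellow 292.5 (412, 128, 24, 25) [[423, 128], [414, 133], [412, 144], [417, 150], [425, 152], [432, 148], [434, 135], [429, 141], [423, 140], [420, 137]]
top green 5962.0 (412, 212, 83, 100) [[479, 212], [412, 223], [429, 311], [494, 302]]
top green 681.0 (143, 139, 37, 40) [[154, 139], [159, 151], [143, 152], [145, 161], [169, 178], [179, 177], [176, 168], [168, 167], [173, 161], [171, 145]]
side yellow 245.5 (468, 247, 23, 17) [[468, 253], [469, 258], [475, 263], [484, 263], [490, 258], [483, 249], [476, 247]]
side yellow 99.5 (351, 179, 17, 12) [[351, 183], [359, 190], [367, 186], [359, 179]]
side green 8161.0 (336, 301, 130, 116) [[411, 301], [337, 353], [336, 367], [390, 416], [463, 354], [465, 341]]
side green 1090.5 (304, 113, 25, 61) [[312, 113], [304, 128], [306, 167], [317, 173], [327, 168], [328, 131], [320, 113]]
```

View pics/crop1.png

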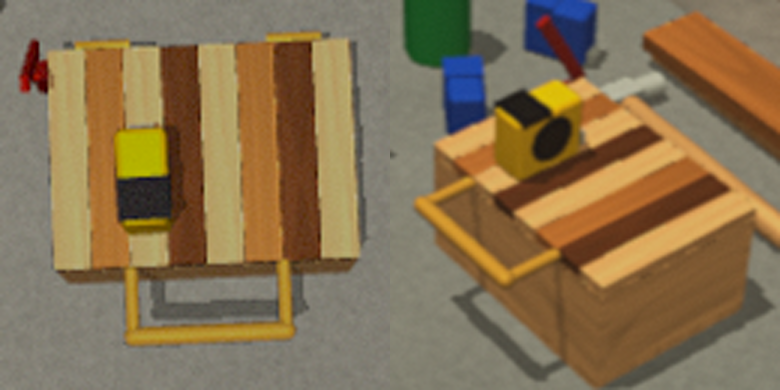

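```bash
python3 - <<'E'
from h import *
a=load("top.png");b=load("side.png")
for n,p,q in [("tapeBL",(293.7,183.3),(359.2,179.4)),("tapeBR",(310.4,182.7),(368.2,185.2)),("tapeML",(293.7,198.5),(351,183.2)),("tapeMR",(310.5,197.5),(359,190)),
 ("tray far-",(479.5,212),(465,341)),("tray far+",(412.5,223),(411,301)),("tray near+",(429,311),(337,353)),
 ("bar+",(298.7,252.7),(310.8,222.9)),("bar-",(351.7,250),(343,249.8)),("lid far-",(370.7,153.3),(431,224.7)),("lid near-",(374,226),(375.4,252.3)),("lid near+",(273.7,229.5),(316.5,203.1))]:
    r=ray(*a[1:],*p),ray(*b[1:],*q);X=tri(*r);print(n,X.round(4),"resid mm",[round(1e3*np.linalg.norm(np.cross(X-o,d)),1) for o,d in r])
for p in((271.3,157.3),(370.7,153.3),(374,226),(273.7,229.5)): print("lid.112",plane(*a[1:],*p,.112).round(4))
for p in((298.7,252.7),(351.7,250)): print("bar.106",plane(*a[1:],*p,.106).round(4))
for p in((479,212),(412,223),(429,311),(494,302)): print("tray",plane(*a[1:],*p,.045).round(4))
for p in((293.7,183.3),(310.4,182.7),(293.7,198.5),(310.5,197.5)): print("tape.172",plane(*a[1:],*p,.172).round(4))
E
```

```text
tapeBL [0.6241 0.0606 0.1628] resid mm [np.float64(1.2), np.float64(1.2)]
tapeBR [0.6249 0.026  0.1677] resid mm [np.float64(1.5), np.float64(1.5)]
tapeML [0.5951 0.0577 0.1647] resid mm [np.float64(2.5), np.float64(2.5)]
tapeMR [0.596  0.024  0.1668] resid mm [np.float64(0.5), np.float64(0.5)]
tray far- [ 0.5904 -0.3564  0.0442] resid mm [np.float64(1.2), np.float64(1.2)]
tray far+ [ 0.5677 -0.2091  0.0351] resid mm [np.float64(4.8), np.float64(4.8)]
tray near+ [ 0.3647 -0.2448  0.0407] resid mm [np.float64(0.3), np.float64(0.3)]
bar+ [0.4851 0.0487 0.1038] resid mm [np.float64(0.3), np.float64(0.3)]
bar- [ 0.4944 -0.0659  0.1062] resid mm [np.float64(1.2), np.float64(1.2)]
lid far- [ 0.7062 -0.1025  0.1067] resid mm [np.float64(0.1), np.float64(0.1)]
lid near- [ 0.5464 -0.1122  0.1096] resid mm [np.float64(0.3), np.float64(0.3)]
lid near+ [0.5343 0.1045 0.1027] resid mm [np.float64(0.3), np.float64(0.3)]
lid.112 [0.691  0.1141 0.112 ]
lid.112 [ 0.7048 -0.1021  0.112 ]
lid.112 [ 0.5459 -0.1119  0.112 ]
lid.112 [0.5331 0.1037 0.112 ]
bar.106 [0.4848 0.0487 0.106 ]
bar.106 [ 0.4934 -0.0653  0.106 ]
tray [ 0.5912 -0.3557  0.045 ]
tray [ 0.5624 -0.2037  0.045 ]
tray [ 0.3647 -0.2438  0.045 ]
tray [ 0.3884 -0.3892  0.045 ]
tape.172 [0.6234 0.0593 0.172 ]
tape.172 [0.6254 0.0251 0.172 ]
tape.172 [0.5918 0.0584 0.172 ]
tape.172 [0.5947 0.024  0.172 ]
```

Crop: the yellow tape stands on the lid with its 68 mm side along the box x axis, and the brass bar is in front. The choice is confirmed. The tape is at about (0.590, 0.041) with its top near 0.168 and yaw about 3°. The box yaw is about 3.5°, and the tray centre is about (0.477, -0.298) with yaw about 10°. Moving above the tape.

>>> {"api": "send_rows", "payload": {
  "translation": [
    [-0.88, -0.68, -0.3],
    [-0.88, -0.68, -0.3],
    [-0.88, -0.68, -0.3],
    [-0.88, -0.68, -0.3],
    [-0.88, -0.68, -0.3]
  ],
  "rotation": [
    [0, 0, 0],
    [0, 0, 0],
    [0, 0, 0],
    [0, 0, 0],
    [0, 0, 0]
  ],
  "grip": [85, 85, 85, 85, 85]
}}

```text
time: 0.72
eef_pos: [0.3457, 0.4745, 0.2487]
tcp_rot: [0.199, 0.98, -0.0, -0.0]
contact_force: [0.4, 0.7, -0.2]
opening: 0.996
```

>>> {"api": "send_rows", "payload": {
  "translation": [
    [-0.88, -0.68, -0.3],
    [-0.88, -0.68, -0.3],
    [-0.88, -0.68, -0.3],
    [-0.88, -0.68, -0.3],
    [-0.88, -0.68, -0.3]
  ],
  "rotation": [
    [0, 0, 0],
    [0, 0, 0],
    [0, 0, 0],
    [0, 0, 0],
    [0, 0, 0]
  ],
  "grip": [85, 85, 85, 85, 85]
}}

```text
time: 1.35
eef_pos: [0.4273, 0.3291, 0.2938]
tcp_rot: [0.2, 0.98, -0.0, -0.0]
contact_force: [0.5, 0.1, 0.3]
opening: 0.994
```

>>> {"api": "send_rows", "payload": {
  "translation": [
    [-0.88, -0.68, 0],
    [-0.88, -0.68, 0],
    [-0.88, -0.68, 0],
    [-0.88, -0.68, 0],
    [-0.88, -0.68, 0]
  ],
  "rotation": [
    [0, 0, 0],
    [0, 0, 0],
    [0, 0, 0],
    [0, 0, 0],
    [0, 0, 0]
  ],
  "grip": [85, 85, 85, 85, 85]
}}

```text
time: 1.98
eef_pos: [0.5088, 0.1837, 0.2935]
tcp_rot: [0.2, 0.98, -0.0, -0.0]
contact_force: [-0.6, -0.9, -0.7]
opening: 0.995
```

>>> {"api": "send_rows", "payload": {
  "translation": [
    [-0.88, -0.68, 0],
    [-0.88, -0.68, 0],
    [-0.88, -0.68, 0],
    [0, 0, 0],
    [0, 0, 0]
  ],
  "rotation": [
    [0, 0, -1],
    [0, 0, -1],
    [0, 0, -1],
    [0, 0, -1],
    [0, 0, -1]
  ],
  "grip": [85, 85, 85, 85, 85]
}}

```text
time: 2.6
eef_pos: [0.5649, 0.1017, 0.2932]
tcp_rot: [-0.018, 1.0, 0.0, -0.001]
contact_force: [0.6, -0.7, 0.2]
opening: 0.997
```

```bash
python3 - <<'E'
from h import *
im,K,C=shot("wrist","w1.png");print(C.round(3).tolist(), ctrl.get_state()["eef_pos"])
for p in((.59,.041,.172),(.624,.042,.172),(.556,.04,.172)): print(proj(K,C,p))
h=cv2.cvtColor(im,cv2.COLOR_BGR2HSV);m=cv2.inRange(h,(22,200,90),(32,255,255))
for c in cv2.findContours(m,0,2)[0]:
    if cv2.contourArea(c)>150: print(cv2.contourArea(c),cv2.approxPolyDP(c,4,True).reshape(-1,2).tolist())
E
```

```text
[[-0.037, 0.952, 0.303, 0.487], [0.999, 0.036, 0.011, 0.099], [-0.0, 0.303, -0.953, 0.463], [0.0, 0.0, 0.0, 1.0]] [0.56478044 0.10189798 0.29329042]
[231.70971532 250.46256168]
[234.0825723  293.24432907]
[229.17249017 204.71729469]
```

View pics/w1.png

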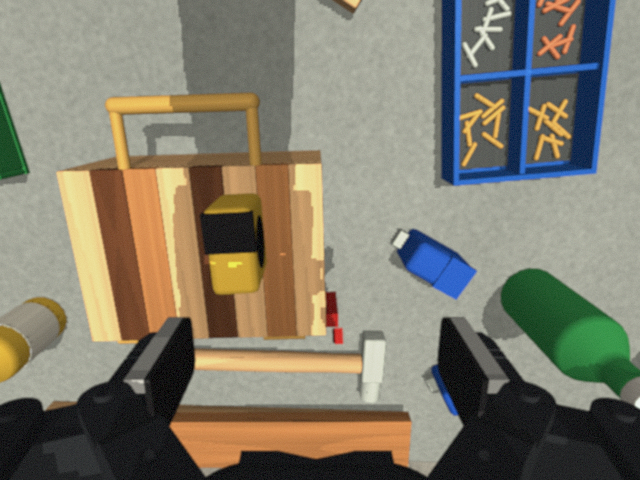

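Wrist view: the tape top is at about (232,250), as predicted within a couple of millimetres. The bar is at (112,104) to (255,101) and nothing blocks the approach. Descending.

>>> {"api": "send_rows", "payload": {
  "translation": [
    [-0.24, -0.69, 0.4],
    [-0.24, -0.69, 0.4],
    [-0.24, -0.69, 0.6],
    [0, 0, 0.8],
    [0, 0, 0.8]
  ],
  "rotation": [
    [0, 0, -0.2],
    [0, 0, 0],
    [0, 0, 0],
    [0, 0, 0],
    [0, 0, 0]
  ],
  "grip": [85, 85, 85, 85, 85]
}}

```text
time: 3.28
eef_pos: [0.5894, 0.04, 0.2021]
tcp_rot: [-0.025, 1.0, 0.0, -0.001]
contact_force: [-0.3, -0.8, 0.3]
opening: 0.997
```

>>> {"api": "send_rows", "payload": {
  "translation": [
    [0, 0, 0.5],
    [0, 0, 0.5],
    [0, 0, 0.5],
    [0, 0, 0.5],
    [0, 0, 0.4]
  ],
  "rotation": [
    [0, 0, 0],
    [0, 0, 0],
    [0, 0, 0],
    [0, 0, 0],
    [0, 0, 0]
  ],
  "grip": [85, 85, 85, 85, 85]
}}

```text
time: 3.9
eef_pos: [0.5893, 0.0413, 0.1312]
tcp_rot: [-0.026, 1.0, 0.0, -0.0]
contact_force: [-0.7, -0.6, 0.3]
opening: 0.992
```

>>> {"api": "send_rows", "payload": {
  "translation": [
    [0, 0, 0],
    [0, 0, 0],
    [0, 0, 0],
    [0, 0, 0],
    [0, 0, 0]
  ],
  "rotation": [
    [0, 0, 0],
    [0, 0, 0],
    [0, 0, 0],
    [0, 0, 0],
    [0, 0, 0]
  ],
  "grip": [40, 30, 25, 25, 25],
  "squeeze": 35
}}

```text
time: 4.53
eef_pos: [0.5902, 0.0411, 0.1333]
tcp_rot: [-0.026, 1.0, -0.0, 0.001]
contact_force: [0.2, -0.7, 3.7]
opening: 0.414
```

>>> {"api": "send_rows", "payload": {
  "translation": [
    [0, 0, -0.3],
    [0, 0, -0.6],
    [0, 0, -0.9],
    [0.1, -0.5, -0.9],
    [0.39, -1, -0.9]
  ],
  "rotation": [
    [0, 0, 0],
    [0, 0, 0],
    [0, 0, 0],
    [0, 0, 0],
    [0, 0, 0]
  ],
  "grip": [25, 25, 25, 25, 25]
}}

```text
time: 5.15
eef_pos: [0.5771, -0.0042, 0.2419]
tcp_rot: [-0.027, 1.0, 0.0, 0.0]
contact_force: [0.3, -0.6, -2.8]
opening: 0.409
```

>>> {"api": "send_rows", "payload": {
  "translation": [
    [0.39, -1, -0.5],
    [0.39, -1, 0],
    [0.39, -1, 0],
    [0.39, -1, 0],
    [0.39, -1, 0]
  ],
  "rotation": [
    [0, 0, 0],
    [0, 0, 0],
    [0, 0, 0],
    [0, 0, 0],
    [0, 0, 0]
  ],
  "grip": [25, 25, 25, 25, 25]
}}

```text
time: 5.78
eef_pos: [0.526, -0.1582, 0.2561]
tcp_rot: [-0.026, 1.0, -0.0, 0.0]
contact_force: [0.1, 0.0, -1.3]
opening: 0.411
```

>>> {"api": "send_rows", "payload": {
  "translation": [
    [0.39, -1, 0],
    [0.39, -1, 0],
    [0.39, -1, 0],
    [0.39, -1, 0],
    [0.3, -0.6, 0]
  ],
  "rotation": [
    [0, 0, 0],
    [0, 0, 0],
    [0, 0, 0],
    [0, 0, 0],
    [0, 0, -0.8]
  ],
  "grip": [25, 25, 25, 25, 25]
}}

```text
time: 6.4
eef_pos: [0.4773, -0.2993, 0.256]
tcp_rot: [-0.061, 0.998, -0.0, 0.0]
contact_force: [0.5, 1.2, -2.7]
opening: 0.41
```

>>> {"api": "send_rows", "payload": {
  "translation": [
    [0, 0, 0],
    [0, 0, 0]
  ],
  "rotation": [
    [0, 0, -0.7],
    [0, 0, 0]
  ],
  "grip": [25, 25]
}}

```text
time: 6.65
eef_pos: [0.4777, -0.2982, 0.2558]
tcp_rot: [-0.091, 0.996, -0.0, 0.0]
contact_force: [-0.3, 1.6, -0.6]
opening: 0.41
```

```bash
python3 - <<'E'
from h import *
im,K,C=shot("wrist","w2.png");s=ctrl.get_state();print(s["eef_pos"],R.from_quat(s["tcp_rot"]).as_matrix().round(3).tolist(),s["opening"],s["qpos"].round(2))
im2,K2,C2=shot("top","top2.png")
shot("side","side2.png")
h=cv2.cvtColor(im,cv2.COLOR_BGR2HSV);m=cv2.inRange(h,(55,120,40),(75,255,255))
for c in cv2.findContours(m,0,2)[0]:
    if cv2.contourArea(c)>1500:
        P=cv2.approxPolyDP(cv2.convexHull(c),8,True).reshape(-1,2);print([(p.tolist(),plane(K,C,*p,.045).round(3).tolist()) for p in P])
E
```

```text
[ 0.4778673  -0.29797964  0.25571686] [[-0.984, -0.181, 0.0], [-0.181, 0.984, -0.0], [-0.0, -0.0, -1.0]] 0.4073998729940351 [-0.74  0.    1.8   0.    1.34 -2.49]
[([227, 69], [0.387, -0.391, 0.045]), ([402, 73], [0.363, -0.246, 0.045]), ([385, 297], [0.567, -0.213, 0.045]), ([236, 294], [0.59, -0.358, 0.045])]
```

View pics/w2.png

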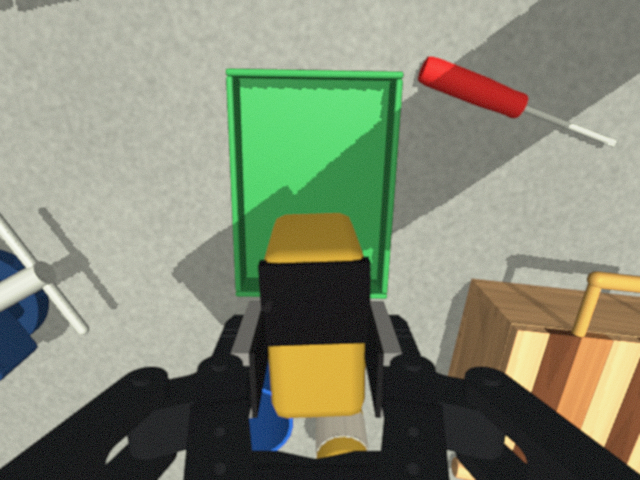

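Wrist view: the tape is held upright and square over the green tray (corners (227,69), (402,73), (385,297), (236,294)). The tray centre is (0.477, -0.302). Lowering.

>>> {"api": "send_rows", "payload": {
  "translation": [
    [0, -0.1, 0.6],
    [0, 0, 1],
    [0, 0, 1],
    [0, 0, 1],
    [0, 0, 1]
  ],
  "rotation": [
    [0, 0, 0],
    [0, 0, 0],
    [0, 0, 0],
    [0, 0, 0],
    [0, 0, 0]
  ],
  "grip": [25, 25, 25, 25, 25]
}}

```text
time: 7.42
eef_pos: [0.4779, -0.3003, 0.1147]
tcp_rot: [-0.091, 0.996, 0.001, -0.001]
contact_force: [-0.1, -0.4, -2.9]
opening: 0.411
```

>>> {"api": "send_rows", "payload": {
  "translation": [
    [0, 0, 0.9],
    [0, 0, 0.7],
    [0, 0, 0.5],
    [0, 0, 0.3],
    [0, 0, 0.1]
  ],
  "rotation": [
    [0, 0, 0],
    [0, 0, 0],
    [0, 0, 0],
    [0, 0, 0],
    [0, 0, 0]
  ],
  "grip": [25, 25, 25, 25, 25]
}}

```text
time: 8.05
eef_pos: [0.4784, -0.3009, 0.0417]
tcp_rot: [-0.091, 0.996, 0.0, -0.0]
contact_force: [0.7, -0.1, -2.1]
opening: 0.407
```

>>> {"api": "send_rows", "payload": {
  "translation": [
    [0, 0, 0.07],
    [0, 0, 0.07],
    [0, 0, 0.07],
    [0, 0, 0]
  ],
  "rotation": [
    [0, 0, 0],
    [0, 0, 0],
    [0, 0, 0],
    [0, 0, 0]
  ],
  "grip": [25, 25, 25, 25]
}}

```text
time: 8.55
eef_pos: [0.4784, -0.301, 0.0359]
tcp_rot: [-0.091, 0.996, -0.0, 0.0]
contact_force: [0.9, 0.3, -2.4]
opening: 0.413
```

>>> {"api": "send_rows", "payload": {
  "translation": [
    [0, 0, 0.06],
    [0, 0, 0.06],
    [0, 0, 0],
    [0, 0, 0]
  ],
  "rotation": [
    [0, 0, 0],
    [0, 0, 0],
    [0, 0, 0],
    [0, 0, 0]
  ],
  "grip": [25, 25, 25, 25]
}}

```text
time: 9.05
eef_pos: [0.4784, -0.301, 0.0322]
tcp_rot: [-0.091, 0.996, 0.0, -0.0]
contact_force: [-0.3, 0.3, -0.9]
opening: 0.413
```

>>> {"api": "send_rows", "payload": {
  "translation": [
    [0, 0, 0.04],
    [0, 0, 0.04],
    [0, 0, 0],
    [0, 0, 0]
  ],
  "rotation": [
    [0, 0, 0],
    [0, 0, 0],
    [0, 0, 0],
    [0, 0, 0]
  ],
  "grip": [25, 25, 25, 25]
}}

```text
time: 9.55
eef_pos: [0.4784, -0.301, 0.0298]
tcp_rot: [-0.091, 0.996, 0.0, -0.0]
contact_force: [0.2, 0.1, -1.6]
opening: 0.411
```

>>> {"api": "send_rows", "payload": {
  "translation": [
    [0, 0, 0.04],
    [0, 0, 0.03],
    [0, 0, 0],
    [0, 0, 0]
  ],
  "rotation": [
    [0, 0, 0],
    [0, 0, 0],
    [0, 0, 0],
    [0, 0, 0]
  ],
  "grip": [25, 25, 25, 25]
}}

```text
time: 10.05
eef_pos: [0.4784, -0.301, 0.0278]
tcp_rot: [-0.091, 0.996, -0.0, 0.0]
contact_force: [-0.3, -0.4, -1.7]
opening: 0.408
```

>>> {"api": "send_rows", "payload": {
  "translation": [
    [0, 0, 0.03],
    [0, 0, 0.02],
    [0, 0, 0],
    [0, 0, 0]
  ],
  "rotation": [
    [0, 0, 0],
    [0, 0, 0],
    [0, 0, 0],
    [0, 0, 0]
  ],
  "grip": [25, 25, 25, 25]
}}

```text
time: 10.55
eef_pos: [0.4786, -0.3012, 0.0272]
tcp_rot: [-0.091, 0.996, -0.0, -0.0]
contact_force: [-2.4, 0.9, 5.0]
opening: 0.414
```

The upward force on the tool shows the tape is resting on the tray floor. Releasing and rising.

>>> {"api": "send_rows", "payload": {
  "translation": [
    [0, 0, 0],
    [0, 0, 0],
    [0, 0, 0],
    [0, 0, -0.2],
    [0, 0, -0.4]
  ],
  "rotation": [
    [0, 0, 0],
    [0, 0, 0],
    [0, 0, 0],
    [0, 0, 0],
    [0, 0, 0]
  ],
  "grip": [45, 55, 60, 60, 60]
}}

```text
time: 11.18
eef_pos: [0.4781, -0.3007, 0.0443]
tcp_rot: [-0.091, 0.996, 0.0, -0.0]
contact_force: [0.2, -0.0, 0.1]
opening: 0.702
```

>>> {"api": "send_rows", "payload": {
  "translation": [
    [0, 0, -0.8],
    [0, 0, -1],
    [0, 0, -1],
    [0, 0, -1],
    [0, 0, -1]
  ],
  "rotation": [
    [0, 0, 0],
    [0, 0, 0],
    [0, 0, 0],
    [0, 0, 0.3],
    [0, 0, 1]
  ],
  "grip": [60, 60, 60, 60, 60]
}}

```text
time: 11.8
eef_pos: [0.4786, -0.301, 0.1904]
tcp_rot: [-0.033, 0.999, -0.001, 0.001]
contact_force: [0.0, -0.1, -0.1]
opening: 0.698
```

>>> {"api": "send_rows", "payload": {
  "translation": [
    [0, 0, -0.7],
    [0, 0, 0],
    [0, 0, 0],
    [0, 0, 0],
    [0, 0, 0]
  ],
  "rotation": [
    [0, 0, 1],
    [0, 0, 1],
    [0, 0, 1],
    [0, 0, 1],
    [0, 0, 1]
  ],
  "grip": [60, 60, 60, 60, 60]
}}

```text
time: 12.42
eef_pos: [0.4785, -0.3011, 0.2104]
tcp_rot: [0.184, 0.983, -0.0, 0.001]
contact_force: [-0.8, 0.5, -0.4]
opening: 0.699
```

>>> {"api": "send_rows", "payload": {
  "translation": [
    [0, 0, 0],
    [0, 0, 0],
    [0, 0, 0],
    [0, 0, 0],
    [0, 0, 0]
  ],
  "rotation": [
    [0, 0, 1],
    [0, 0, 1],
    [0, 0, 1],
    [0, 0, 1],
    [0, 0, 1]
  ],
  "grip": [60, 60, 60, 60, 60]
}}

```text
time: 13.05
eef_pos: [0.4785, -0.301, 0.2104]
tcp_rot: [0.392, 0.92, -0.0, 0.001]
contact_force: [0.6, 0.3, 0.4]
opening: 0.702
```

>>> {"api": "send_rows", "payload": {
  "translation": [
    [0, 0, 0],
    [0, 0, 0],
    [0, 0, 0],
    [0, 0, 0],
    [0, 0, 0]
  ],
  "rotation": [
    [0, 0, 1],
    [0, 0, 1],
    [0, 0, 1],
    [0, 0, 1],
    [0, 0, 1]
  ],
  "grip": [60, 60, 60, 60, 60]
}}

```text
time: 13.68
eef_pos: [0.4786, -0.3011, 0.2104]
tcp_rot: [0.582, 0.813, -0.0, 0.001]
contact_force: [-0.9, 0.3, -0.7]
opening: 0.703
```

```bash
python3 - <<'E'
from h import *
s=ctrl.get_state();M=R.from_quat(s["tcp_rot"]).as_matrix();print(s["eef_pos"],M.round(3).tolist(),s["qpos"].round(2))
d=np.array([.4895,-.0085,.24])-s["eef_pos"];print("units",M.T@d/.03,"yaw of y_t",np.degrees(np.arctan2(M[1,1],M[0,1])))
E
```

```text
[ 0.47855041 -0.30105593  0.21036313] [[-0.322, 0.947, 0.001], [0.947, 0.323, -0.001], [-0.001, 0.001, -1.0]] [-0.74  0.04  1.84  0.    1.26 -1.07]
units [ 9.11192055  3.49114    -0.99642068] yaw of y_t 18.814214771906364
```

>>> {"api": "send_rows", "payload": {
  "translation": [
    [0.91, 0.35, -0.1],
    [0.91, 0.35, -0.1],
    [0.91, 0.35, -0.1],
    [0.91, 0.35, -0.1],
    [0.91, 0.35, -0.1]
  ],
  "rotation": [
    [0, 0, 0],
    [0, 0, 0],
    [0, 0, 0],
    [0, 0, 0],
    [0, 0, 0]
  ],
  "grip": [70, 70, 70, 70, 70]
}}

```text
time: 14.3
eef_pos: [0.4837, -0.1539, 0.2255]
tcp_rot: [0.581, 0.814, 0.0, 0.001]
contact_force: [-0.3, -0.9, 0.6]
opening: 0.822
```

>>> {"api": "send_rows", "payload": {
  "translation": [
    [0.91, 0.35, -0.1],
    [0.91, 0.35, -0.1],
    [0.91, 0.35, -0.1],
    [0.91, 0.35, -0.1],
    [0.91, 0.35, -0.1]
  ],
  "rotation": [
    [0, 0, 0],
    [0, 0, 0],
    [0, 0, 0],
    [0, 0, 0],
    [0, 0, 0]
  ],
  "grip": [70, 70, 70, 70, 70]
}}

```text
time: 14.92
eef_pos: [0.489, -0.0077, 0.2405]
tcp_rot: [0.581, 0.814, 0.0, 0.001]
contact_force: [-0.1, 0.5, -0.7]
opening: 0.817
```

>>> {"api": "send_rows", "payload": {
  "translation": [
    [0, 0, 0],
    [0, 0, 0],
    [0, 0, 0],
    [0, 0, 0]
  ],
  "rotation": [
    [0, 0, 1],
    [0, 0, 1],
    [0, 0, 1],
    [0, 0, 0]
  ],
  "grip": [70, 70, 70, 70]
}}

```text
time: 15.42
eef_pos: [0.489, -0.0086, 0.2402]
tcp_rot: [0.682, 0.732, 0.0, 0.001]
contact_force: [0.2, 0.3, 0.2]
opening: 0.819
```

```bash
python3 - <<'E'
from h import *
im,K,C=shot("wrist","w3.png");s=ctrl.get_state();M=R.from_quat(s["tcp_rot"]).as_matrix();print(s["eef_pos"],M.round(3).tolist())
t=shot("top","top3.png");b=shot("side","side3.png")
for p in((.485,.0487,.106),(.494,-.0655,.106)):print(proj(K,C,p))
cv2.imwrite("pics/m3.png",np.hstack([cv2.resize(im,(400,300)),cv2.resize(b[0],(400,300))]))
E
```

```text
[ 0.48901437 -0.0086655   0.2400156 ] [[-0.071, 0.997, 0.001], [0.997, 0.071, -0.0], [-0.0, 0.001, -1.0]]
[316.00750497 134.44827332]
[317.06019811 285.42561528]
```

View pics/m3.png

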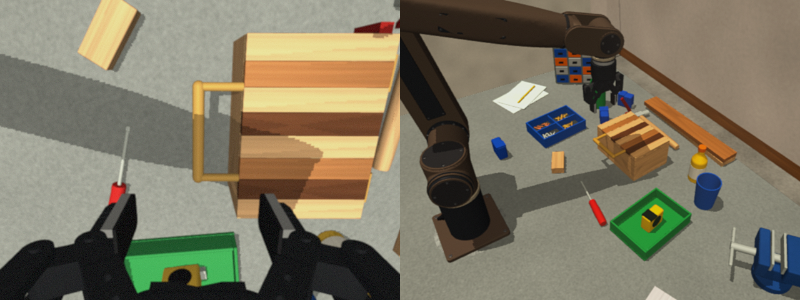

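Wrist view: the bar is at (317,137) to (317,283), as predicted, so the jaws are centred on it. Side view: the tape stands upright in the tray. Descending with the opening reduced to 40 mm to clear the box.

>>> {"api": "send_rows", "payload": {
  "translation": [
    [0, 0, 0],
    [0, 0, 0.5],
    [0, 0, 0.5],
    [0, 0, 0.5],
    [0, 0, 0.5]
  ],
  "rotation": [
    [0, 0, 0],
    [0, 0, 0],
    [0, 0, 0],
    [0, 0, 0],
    [0, 0, 0]
  ],
  "grip": [40, 40, 40, 40, 40]
}}

```text
time: 16.2
eef_pos: [0.4885, -0.0086, 0.1776]
tcp_rot: [0.682, 0.731, -0.0, -0.001]
contact_force: [-0.5, -0.0, -1.3]
opening: 0.469
```

>>> {"api": "send_rows", "payload": {
  "translation": [
    [0, 0, 0.7],
    [0, 0, 0.7],
    [0, 0, 0.6],
    [0, 0, 0.6],
    [0, 0, 0.5]
  ],
  "rotation": [
    [0, 0, 0],
    [0, 0, 0],
    [0, 0, 0],
    [0, 0, 0],
    [0, 0, 0]
  ],
  "grip": [40, 40, 40, 40, 40]
}}

```text
time: 16.82
eef_pos: [0.4888, -0.0087, 0.085]
tcp_rot: [0.682, 0.731, -0.0, -0.0]
contact_force: [0.3, -0.5, 0.3]
opening: 0.464
```

>>> {"api": "send_rows", "payload": {
  "translation": [
    [0, 0, 0],
    [0, 0, 0],
    [0, 0, 0],
    [0, 0, 0],
    [0, 0, 0]
  ],
  "rotation": [
    [0, 0, 0],
    [0, 0, 0],
    [0, 0, 0],
    [0, 0, 0],
    [0, 0, 0]
  ],
  "grip": [25, 15, 8, 5, 5],
  "squeeze": 40
}}

```text
time: 17.45
eef_pos: [0.4892, -0.0087, 0.0866]
tcp_rot: [0.682, 0.731, 0.0, 0.0]
contact_force: [0.8, 0.3, 0.8]
opening: 0.06
```

```bash
python3 - <<'E'
from h import *
s=ctrl.get_state();print(s["eef_pos"],s["contact_force"],s["wrist_torque"],s["opening"],s["tcp_rot"])
t=np.radians(np.arange(0,61,3)+1.64);y=-.2101*np.cos(t)/.03;z=.2101*np.sin(t)/.03
for i in range(20):print(i,round(y[i+1]-y[i],2),round(-(z[i+1]-z[i]),2))
E
```

```text
[ 0.48916495 -0.00870743  0.08659508] [0.7665518  0.25362144 0.77192848] [-0.00172277 -0.00653627  0.02894356] 0.05974039553495194 [6.82132067e-01 7.31228905e-01 1.87534050e-04 3.11796341e-04]
0 0.02 -0.37
1 0.04 -0.36
2 0.06 -0.36
3 0.08 -0.36
4 0.1 -0.35
5 0.11 -0.35
6 0.13 -0.34
7 0.15 -0.33
8 0.17 -0.33
9 0.18 -0.32
10 0.2 -0.31
11 0.22 -0.3
12 0.23 -0.28
13 0.25 -0.27
14 0.26 -0.26
15 0.27 -0.24
16 0.29 -0.23
17 0.3 -0.21
18 0.31 -0.2
19 0.32 -0.18
```

The opening is 5 mm, less than the 14 mm bar, so the bar isn't between the pads. I'll look.

```bash
python3 - <<'E'
from h import *
w=shot("wrist","w4.png");b=shot("side","side4.png");K,C=w[1:]
cv2.imwrite("pics/m4.png",np.hstack([cv2.resize(w[0],(400,300)),cv2.resize(b[0][140:290,280:480],(400,300),interpolation=cv2.INTER_CUBIC)]))
print(proj(b[1],b[2],ctrl.get_state()["eef_pos"]))
E
```

```text
[325.8476843  242.52169426]
```

View pics/m4.png

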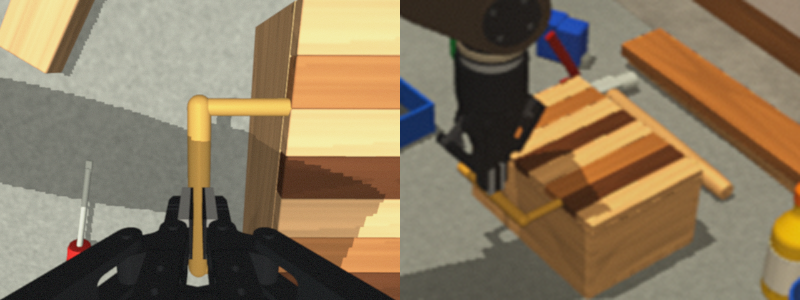

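Wrist view: the bar shows through a 5 mm gap between the pads and is not gripped, so its height needs checking. I'll measure it again across the wrist views and see where the pads are.

```bash
python3 - <<'E'
from h import *
fs=["w1.png","w3.png","w4.png"]
L=[load(f) for f in fs]
im,K,C=L[2]
print("w4 eef proj",proj(K,C,(.4892,-.0087,.0866)),"grasp",proj(K,C,(.4892,-.0087,.1056)))
for z in(.08,.09,.106): print("w4 bar",z,[proj(K,C,p).round(1).tolist() for p in((.485,.0487,z),(.494,-.0655,z),(.4820,.0487,z),(.4990,-.0655,z))])
# brass mask in w3
for f,(im,K,C) in zip(fs,L):
    h=cv2.cvtColor(im,cv2.COLOR_BGR2HSV)
    if f=="w3.png":
        for r in (150,170,190,210,230,250,270): 
            print(r,[ (c,h[r,c].tolist()) for c in (300,308,312,318,324,330,338)] if r==170 else "", )
c3=cv2.resize(L[1][0][110:310,270:400],(390,600),interpolation=cv2.INTER_CUBIC)
c4=cv2.resize(L[2][0][120:470,220:447],(390,600),interpolation=cv2.INTER_CUBIC)
cv2.imwrite("pics/m5.png",np.hstack([c3,c4]))
E
```

```text
w4 eef proj [316.7929101  290.28649117] grasp [316.98360263 310.39236283]
w4 bar 0.08 [[316.4, 155.3], [318.3, 390.5], [309.2, 154.8], [328.4, 391.1]]
w4 bar 0.09 [[316.5, 158.3], [318.4, 404.2], [308.8, 157.7], [329.0, 404.8]]
w4 bar 0.106 [[316.7, 163.8], [318.7, 429.0], [308.2, 163.2], [330.2, 429.6]]
150 
170 [(300, [35, 25, 173]), (308, [19, 121, 168]), (312, [19, 151, 231]), (318, [21, 153, 234]), (324, [19, 160, 193]), (330, [32, 19, 171]), (338, [33, 25, 113])]
190 
210 
230 
250 
270
```

View pics/m5.png

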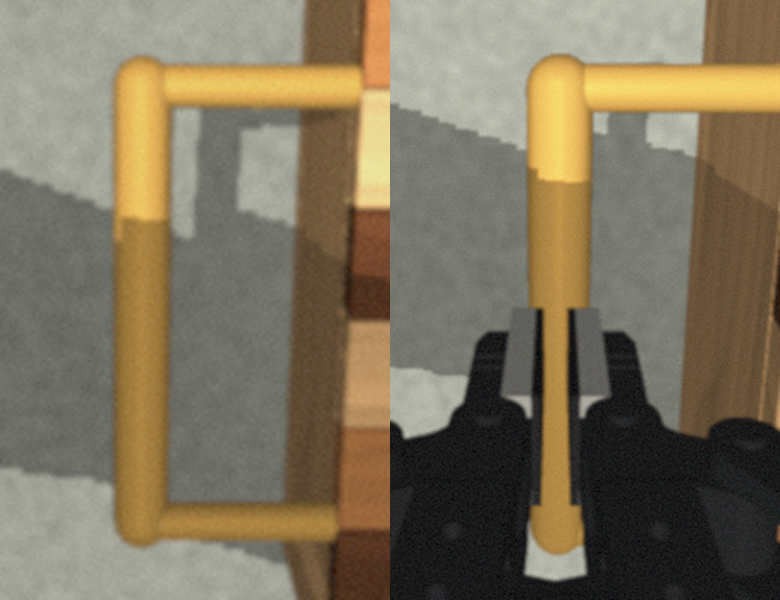

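In the close-up both bar ends sit where z = 0.106 predicts, (317,167) and (317,429), so the bar height is right. But the finger ends appear at row 300, where the stated TCP should appear near row 265. The real fingertips are therefore about 33 mm above the reported TCP and have closed just above the bar. I'll reopen, go 33 mm lower and close again, watching the force.

>>> {"api": "send_rows", "payload": {
  "translation": [
    [0, 0, -0.1],
    [0, 0, 0],
    [0, 0, 0],
    [0, 0, 0]
  ],
  "rotation": [
    [0, 0, 0],
    [0, 0, 0],
    [0, 0, 0],
    [0, 0, 0]
  ],
  "grip": [25, 40, 40, 40]
}}

```text
time: 18.05
eef_pos: [0.4889, -0.0087, 0.0892]
tcp_rot: [0.682, 0.731, -0.0, -0.0]
contact_force: [-0.2, -0.3, 0.7]
opening: 0.469
```

>>> {"api": "send_rows", "payload": {
  "translation": [
    [0, 0, 0.2],
    [0, 0, 0.25],
    [0, 0, 0.25],
    [0, 0, 0.25],
    [0, 0, 0.25]
  ],
  "rotation": [
    [0, 0, 0],
    [0, 0, 0],
    [0, 0, 0],
    [0, 0, 0],
    [0, 0, 0]
  ],
  "grip": [40, 40, 40, 40, 40]
}}

```text
time: 18.68
eef_pos: [0.4888, -0.0087, 0.0525]
tcp_rot: [0.682, 0.731, -0.0, -0.0]
contact_force: [-0.0, -1.0, -0.3]
opening: 0.468
```

>>> {"api": "send_rows", "payload": {
  "translation": [
    [0, 0, 0],
    [0, 0, 0],
    [0, 0, 0],
    [0, 0, 0],
    [0, 0, 0]
  ],
  "rotation": [
    [0, 0, 0],
    [0, 0, 0],
    [0, 0, 0],
    [0, 0, 0],
    [0, 0, 0]
  ],
  "grip": [25, 15, 8, 5, 5]
}}

```text
time: 19.3
eef_pos: [0.49, -0.0087, 0.0537]
tcp_rot: [0.682, 0.731, 0.001, 0.001]
contact_force: [5.2, 0.4, -3.7]
opening: 0.147
```

```bash
python3 - <<'E'
from h import *
shot("wrist","w6.png");shot("side","side6.png")
s=ctrl.get_state();print(s["eef_pos"],s["contact_force"],s["wrist_torque"],s["opening"])
E
```

```text
[ 0.4900135  -0.00870184  0.0536946 ] [ 5.41060821  2.50964215 -2.7116261 ] [ 0.22590231 -0.66247574 -0.04930403] 0.14778404754132238
```

The opening is 12.6 mm with the bar in hand. Lifting along the arc.

>>> {"api": "send_rows", "payload": {
  "translation": [
    [0, 0.02, -0.37],
    [0, 0.04, -0.36],
    [0, 0.06, -0.36],
    [0, 0.08, -0.36],
    [0, 0.1, -0.35]
  ],
  "rotation": [
    [0, 0, 0],
    [0, 0, 0],
    [0, 0, 0],
    [0, 0, 0],
    [0, 0, 0]
  ],
  "grip": [5, 5, 5, 5, 5]
}}

```text
time: 20.02
eef_pos: [0.498, -0.0081, 0.1071]
tcp_rot: [0.682, 0.731, 0.0, 0.0]
contact_force: [5.6, 0.1, -4.8]
opening: 0.154
```

```bash
python3 - <<'E'
from h import *
b=shot("side","side7.png");cv2.imwrite("pics/c7.png",cv2.resize(b[0][100:300,260:480],(550,500),interpolation=cv2.INTER_CUBIC))
s=ctrl.get_state();print(s["eef_pos"],s["contact_force"],s["wrist_torque"],s["opening"])
E
```

```text
[ 0.49844983 -0.00810952  0.10848746] [ 2.53602885  0.45150649 -2.29811751] [ 0.02283925 -0.19969224 -0.02699731] 0.14898629854783113
```

View pics/c7.png

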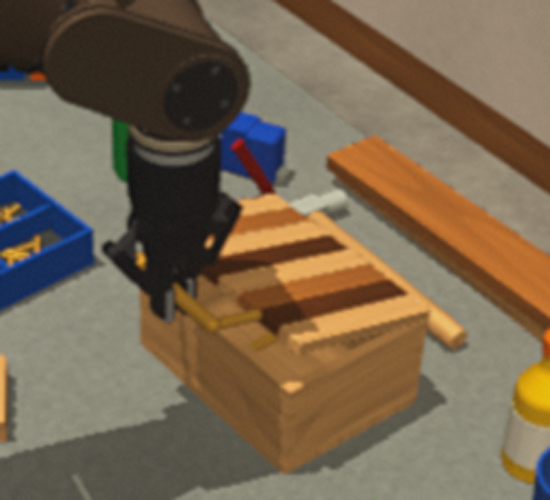

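Side view: the lid has risen about 15° with the bar held at (180,292) in the crop, and forces are small. Continuing.

>>> {"api": "send_rows", "payload": {
  "translation": [
    [0, 0.11, -0.35],
    [0, 0.13, -0.34],
    [0, 0.15, -0.33],
    [0, 0.17, -0.33],
    [0, 0.18, -0.32]
  ],
  "rotation": [
    [0, 0, 0],
    [0, 0, 0],
    [0, 0, 0],
    [0, 0, 0],
    [0, 0, 0]
  ],
  "grip": [5, 5, 5, 5, 5]
}}

```text
time: 20.7
eef_pos: [0.5188, -0.0067, 0.1573]
tcp_rot: [0.682, 0.731, -0.002, -0.001]
contact_force: [-3.1, -2.9, -1.6]
opening: 0.15
```

>>> {"api": "send_rows", "payload": {
  "translation": [
    [0, 0.2, -0.31],
    [0, 0.22, -0.3],
    [0, 0.23, -0.28],
    [0, 0.25, -0.27],
    [0, 0.26, -0.26]
  ],
  "rotation": [
    [0, 0, 0],
    [0, 0, 0],
    [0, 0, 0],
    [0, 0, 0],
    [0, 0, 0]
  ],
  "grip": [5, 5, 5, 5, 5]
}}

```text
time: 21.32
eef_pos: [0.5525, -0.0045, 0.2021]
tcp_rot: [0.682, 0.731, -0.003, -0.002]
contact_force: [-12.6, -2.3, 7.9]
opening: 0.145
```

>>> {"api": "send_rows", "payload": {
  "translation": [
    [0, 0.27, -0.24],
    [0, 0.29, -0.23],
    [0, 0.3, -0.21],
    [0, 0.31, -0.2],
    [0, 0.32, -0.18]
  ],
  "rotation": [
    [0, 0, 0],
    [0, 0, 0],
    [0, 0, 0],
    [0, 0, 0],
    [0, 0, 0]
  ],
  "grip": [5, 5, 5, 5, 5]
}}

```text
time: 21.95
eef_pos: [0.5994, -0.0014, 0.2362]
tcp_rot: [0.682, 0.731, -0.001, 0.0]
contact_force: [-7.2, -0.9, 7.3]
opening: 0.147
```

>>> {"api": "send_rows", "payload": {
  "translation": [
    [0, 0, 0],
    [0, 0, 0]
  ],
  "rotation": [
    [0, 0, 0],
    [0, 0, 0]
  ],
  "grip": [5, 5]
}}

```text
time: 22.2
eef_pos: [0.5996, -0.0014, 0.2363]
tcp_rot: [0.682, 0.731, -0.0, 0.001]
contact_force: [-6.9, -3.1, 9.5]
opening: 0.145
```

```bash
python3 - <<'E'
from h import *
b=shot("side","side8.png");t=shot("top","top8.png");w=shot("wrist","w8.png")
c=cv2.resize(b[0][90:290,290:450],(400,500),interpolation=cv2.INTER_CUBIC)
d=cv2.resize(t[0][90:290,240:400],(400,500),interpolation=cv2.INTER_CUBIC)
cv2.imwrite("pics/c8.png",np.hstack([c,d]))
s=ctrl.get_state();print(s["eef_pos"],s["contact_force"],s["wrist_torque"],s["opening"],s["tcp_rot"],s["time"])
E
```

```text
[ 0.59947709 -0.00141441  0.2362406 ] [-6.77491708 -1.96808503  8.07256128] [-0.2569449   1.37672644 -0.03854851] 0.14594783802987868 [ 6.82068115e-01  7.31288153e-01 -2.85872879e-04  8.00853644e-04] 22.35
```

View pics/c8.png

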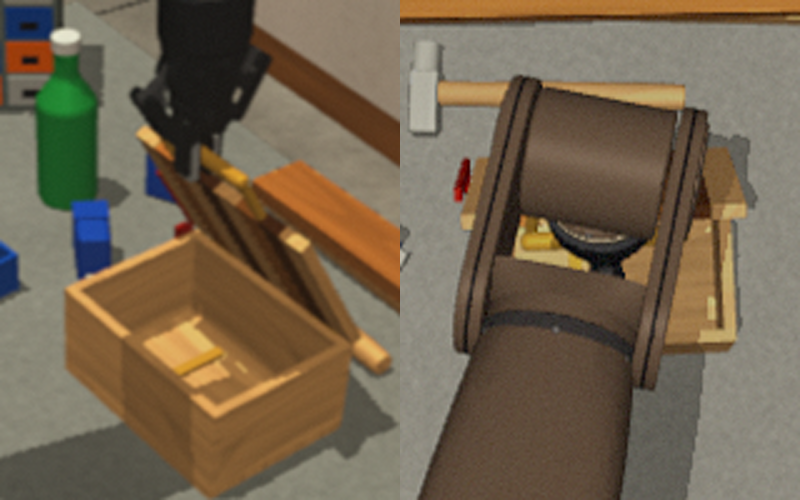

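The lid is close to 60°, and the kinematics give between 58.7 and 60.9. I'll measure the angle by casting rays from the lid's end edge onto the box's end plane, and look at the strip.

```bash
python3 - <<'E'
from h import *
b=load("side8.png");w=load("w8.png")
c=cv2.resize(b[0][172:238,392:442],None,fx=8,fy=8,interpolation=cv2.INTER_CUBIC)
for i in range(0,50,10): cv2.putText(c,str(392+i),(i*8,10),0,.35,(0,0,255),1);cv2.line(c,(i*8,12),(i*8,18),(0,0,255),1)
for i in range(0,66,10): cv2.putText(c,str(172+i),(0,i*8+4),0,.35,(0,0,255),1)
o=np.zeros((528,800,3),np.uint8);o[:,:400]=c;o[:300,400:]=cv2.resize(w[0],(400,300))
cv2.imwrite("pics/c9.png",o)
E
```

```text
(no output)
```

View pics/c9.png

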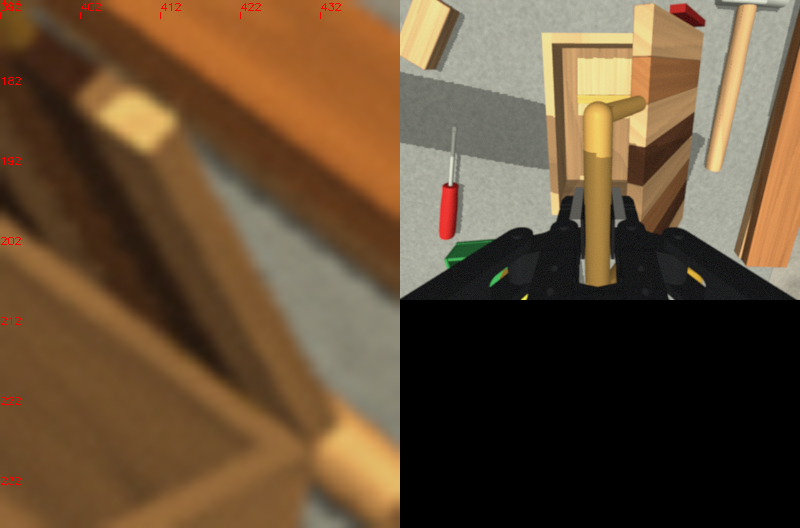

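```bash
python3 - <<'E'
from h import *
im,K,C=load("side8.png");a=np.radians(3.7)
ex=np.array([np.cos(a),np.sin(a),0]);ey=np.array([-np.sin(a),np.cos(a),0])
P0=np.array([.5462,-.112,.11])
def hit(x,y):
    o,d=ray(K,C,(x+.5)/8-.5+392,(y+.5)/8-.5+172);return o+d*(((P0-o)@ey)/(d@ey))
for p,q in (((150,153),(305,435)),((178,122),(338,415))):
    A,B=hit(*p),hit(*q);v=A-B;print(A.round(4),B.round(4),"angle",np.degrees(np.arctan2(v[2],-(v@ex))),"box x,z from far-",(A-np.array([.706,-.1025,.1]))@ex)
# bar from gripper: shut vs now, circle about hinge
hx=np.array([.7058,-.102,.1]);s=ctrl.get_state()["eef_pos"]
bar=np.array([s[0],s[1],s[2]+.106-.0537]);x=(bar-hx)@ex;print("bar rel hinge",x,bar[2]-.1,np.degrees(np.arctan2(bar[2]-.1,-x))-1.64,np.hypot(x,bar[2]-.1))
E
```

```text
[ 0.6295 -0.1066  0.234 ] [ 0.7036 -0.1018  0.1038] angle 60.28040323003666 box x,z from far- -0.07662371609754394
[ 0.6382 -0.106   0.2399] [ 0.716 -0.101  0.105] angle 59.97939074095921 box x,z from far- -0.06786482328895846
bar rel hinge -0.09961026895409428 0.18854060226165534 60.51149208248865 0.21323640491786272
```

The image edges give 60.3° and 60.0°, and the kinematics give 60.5°. The lid is held steady with small forces, so I'm handing in.

```bash
python3 - <<'E'
from h import *
s=ctrl.get_state();print(s["eef_pos"],s["contact_force"],s["opening"],s["time"]);print(ticket.sign_off())
E
```

```text
[ 0.59947709 -0.00141441  0.2362406 ] [-6.77491708 -1.96808503  8.07256128] 0.14594783802987868 22.35
the job is handed in; nothing more can be done
None
```

I set the yellow tape measure down upright in the green tray, then raised the lid by its brass bar to about 60° and handed in while still holding it, at 22.4 s. I released the tape only once the force showed it resting on the tray floor. The side view afterwards shows it standing in the tray.

**Last checks:**
- **Lid angle:** two lid edges in the side view gave 60.3° and 60.0°, and the arm's position gave 60.5°. I did not measure it directly against the red strip.
- **Grip:** the opening was steady at about 12.5 mm on the 14 mm bar, with under 12 N on the tool.
- **Other things:** I moved nothing else on purpose, but I did not check each bystander's position at the end.

**What went wrong or disagreed:**
- **First pinch of the bar:** it closed on nothing, because the fingertips seemed to sit about 33 mm above the reported tool point. I went 33 mm lower and gripped it on the second try.
- **Tape grasp:** by the same offset, I probably held the tape near its top edge.
- **Bar radius:** the arm's position puts the bar 213 mm from the hinge against the stated 210 mm, so the bar may have shifted about 3 mm in the pads.

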